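Find the rocking corner of the setup plate and press its shim flat

ROBOT

A 7-joint arm with a two-finger parallel gripper is mounted at the origin on the work surface. World frame = base frame: x ahead of the robot, y to its left, z up, the work surface at z = 0. Lengths are in m, angles in rad, forces in N, time in s.
With the tool pointing down it reaches from about 0.35 to 0.9 m from the base axis. Payload 8.1 kg.
Tool frame: the origin (TCP) lies on the centre line of the jaws, within the pads' length; the fingertips stand 17 mm ahead of it and the grasp point (between the pads) lies 2 mm behind it; z points along the fingers, y is the direction in which the jaws open and shut (so a half turn about z gives the same grasp; the last joint's range is limited). The gripper opens to 92 mm and grips with 3 to 60 N. Pads are 19 mm wide; open, the fingers measure 130 mm over their backs; the gripper's body (75 mm by 190 mm) begins 47 mm behind the grasp point.
Start: joints at [-1.348, 0.434, 0.025, 1.573, -0.012, 1.134, -0.075], TCP at [0.2, 0.592, 0.244] pointing down, gripper open.
Joint ranges: [-2.62, 2.62], [-0.44, 2.09], [-1.27, 1.32], [0.08, 2.57], [-1.32, 4.46], [0.12, 2], [-2.74, 2.74]. Speed limits (rad/s): [2.22, 2.22, 3.01, 3.01, 3.14, 3.14, 3.14].

INTERFACE

Orientations are given as a rotation vector (axis times angle).
In Python, from cell import arm gives the robot as it stands.
- The arm moves only by the shell command python3 -m creep 'ROWS' [FORCE]. ROWS is JSON, a list that holds one entry, the list of rows, each a list of 7 numbers: the shift along the world's x, y, z in cm, then the turn, a rotation vector about the world's x, y, z in degrees, then the opening, from -1 (shut) to 1 (fully open), so that 0 is half open. In form: [[[tx, ty, tz, ax, ay, az, jaw], ...]]. A call has 1 to 5 rows; each row is the pose to reach, as a shift and turn from the pose commanded when the call began; what a row does not reach only later rows make up. A row lasts 1/10 s, in which the tool goes at most 50 mm and 8.59 degrees, less where a joint would pass 70% of its speed; a pose out of reach is approached as far as the arm can. A call with a gripper value outside its range is refused whole. The fingers move at their own pace and stop on an object; FORCE is the grip in N (left out, the last holds). Time passes only in rows, so rows that repeat a pose let the fingers close. It gives the time, the measured TCP pose, the force and the opening at its end, in the units of the state.
- arm.observe(): the state, without advancing time (a new reading comes with each control period).
- arm.get_image(name): name is "scene" or "top" or "wrist"; returns the picture (480x640x3 uint8, red, green, blue); there is no depth.
- arm.camera_model(name): a dict with "vfov" (degrees; the focal length in pixels is half the picture's height over the tangent of half this angle, whatever the lens; pixels are square), "cx", "cy" (the principal point, pixels), "k1" (the pictures are not rectified: a ray, as slopes to the right and down, at radius r is drawn at 1 + k1 r^2 times it, then the intrinsics apply), "cam_to_world" (4x4, takes a point from camera to world coordinates); the wrist camera has in their place "T_tool_cam" (4x4, takes a point from camera to tool coordinates, whose origin is the TCP and whose axes are the flange's). Camera axes: x right, y down, z forward; pixel columns grow to the right and rows downward; lengths in m; the calibration is good to about 2 mm. A picture is of the moment at which its call begins: read the wrist's pose just before it. camera_model takes no time and is no camera call.
- arm.sign_off(): hands the job in, once; it reports no verdict.
The state is a dict: "clock": time; "joints": joint angles; "dq": joint speeds; "joint_efforts": joint torques, N m; "position": TCP position; "ee_rot": TCP orientation; "force": force on the tool from outside, world axes, zero at the start; "ft_torque": the same for the moment, N m; "width": opening from 0.0 (shut) to 1.0 (fully open).
Only numpy, scipy, OpenCV 4.12 (cv2) and the standard library are available. Lean on these libraries where they do the work, as an engineer would, in place of code of your own. Each camera call takes 0.05 s, during which the arm holds its last target.

TASK

One corner of the model-car setup plate rocks. Press down on the plate's corners with a fingertip until you find the corner that dips, then press down the hinged shim leaf in the window at that corner until it lies flat. Leave the other three leaves standing, leave the plate lying in its stand, and do not disturb the wheel, screwdriver or jar.

Things in the scene. Friction and masses are not known exactly. Their poses are not given: they have to be found in the camera images.
- stand: The setup stand: a dark-steel base 200 x 200 x 10 mm fixed to the bench at any yaw, with a 27 mm high foot set at each corner under the plate. Origin: centre of its underside, on the bench top; z up; sides along x and y.
- plate: Square aluminium plate 190 x 190 x 8 mm, about 0.6 kg, lying loose and level on the stand's four feet, top 38 mm above the bench. Origin: centre of its underside. Three corners are firm; one, looking like the rest, has a gap below: pressed with 2 to 4 N it dips about 4 mm until it meets a stop, and rises again when let go. Which one differs each time; only pressing shows it.
- corner_1 (a point): Point on the top face of the plate at corner 1, 11 mm in from both edges, 119 mm from the plate's centre along the diagonal: the place to press that corner. Corners are numbered anticlockwise from above.
- window_1 (a point): Centre of the 41 mm square window in the plate at corner 1, level with the plate's top, 71 mm from the plate's centre. That corner's steel shim leaf (30 x 28 x 4 mm) stands tilted up in it, its free edge about 12 mm past this centre (towards the stand's -x) and 15 mm above the plate. Pressed straight down here it resists with 4 to 7 N, folds flat on its block and goes hard, its top then 3 mm above the plate's; it stays where it is left.
- corner_2 (a point): Point on the top face of the plate at corner 2, 11 mm in from both edges, 119 mm from the plate's centre along the diagonal: the place to press that corner. Corners are numbered anticlockwise from above.
- window_2 (a point): Centre of the 41 mm square window in the plate at corner 2, level with the plate's top, 71 mm from the plate's centre. That corner's steel shim leaf (30 x 28 x 4 mm) stands tilted up in it, its free edge about 12 mm past this centre (towards the stand's -x) and 15 mm above the plate. Pressed straight down here it resists with 4 to 7 N, folds flat on its block and goes hard, its top then 3 mm above the plate's; it stays where it is left.
- corner_3 (a point): Point on the top face of the plate at corner 3, 11 mm in from both edges, 119 mm from the plate's centre along the diagonal: the place to press that corner. Corners are numbered anticlockwise from above.
- window_3 (a point): Centre of the 41 mm square window in the plate at corner 3, level with the plate's top, 71 mm from the plate's centre. That corner's steel shim leaf (30 x 28 x 4 mm) stands tilted up in it, its free edge about 12 mm past this centre (towards the stand's -x) and 15 mm above the plate. Pressed straight down here it resists with 4 to 7 N, folds flat on its block and goes hard, its top then 3 mm above the plate's; it stays where it is left.
- corner_4 (a point): Point on the top face of the plate at corner 4, 11 mm in from both edges, 119 mm from the plate's centre along the diagonal: the place to press that corner. Corners are numbered anticlockwise from above.
- window_4 (a point): Centre of the 41 mm square window in the plate at corner 4, level with the plate's top, 71 mm from the plate's centre. That corner's steel shim leaf (30 x 28 x 4 mm) stands tilted up in it, its free edge about 12 mm past this centre (towards the stand's -x) and 15 mm above the plate. Pressed straight down here it resists with 4 to 7 N, folds flat on its block and goes hard, its top then 3 mm above the plate's; it stays where it is left.
- leaf_a (a joint): Angle of one of the four hinged shim leaves in rad: 0 is flat, 0.36 to 0.44 is standing tilted as at the start. Which corner's leaf this is differs each time and is not told. Folding the leaf of the rocking corner flat raises that foot and takes up the gap.
- leaf_b (a joint): Angle of one of the four hinged shim leaves in rad: 0 is flat, 0.36 to 0.44 is standing tilted as at the start. Which corner's leaf this is differs each time and is not told. Folding the leaf of the rocking corner flat raises that foot and takes up the gap.
- leaf_c (a joint): Angle of one of the four hinged shim leaves in rad: 0 is flat, 0.36 to 0.44 is standing tilted as at the start. Which corner's leaf this is differs each time and is not told. Folding the leaf of the rocking corner flat raises that foot and takes up the gap.
- leaf_d (a joint): Angle of one of the four hinged shim leaves in rad: 0 is flat, 0.36 to 0.44 is standing tilted as at the start. Which corner's leaf this is differs each time and is not told. Folding the leaf of the rocking corner flat raises that foot and takes up the gap.
- wheel: Bystander: a loose model-car wheel lying on its side, 66 mm across, 38 mm high. Origin under its centre.
- driver: Bystander: a loose screwdriver lying on the bench. Origin near its middle.
- jar: Bystander: a small closed jar, 48 mm across, 60 mm high, standing on the bench. Origin under its centre.

How it is judged:
By the outcome, as a careful person would: the job done as asked, in the order asked, and still so for the second after the job is handed in, with the robot touching nothing.
It also fails if it takes over 51 s, if anything falls off the work surface, if the arm or the gripper's body presses on something with over 40 N, if the wrist force passes 120 N, or if a joint passes its speed limit or range.

## Working session

There is one attempt and no reset: what is moved stays moved. The work goes in short steps, Python scripts to look and compute and a shell command to move; the robot and the scene stay as the last step left them, time stands still between calls to the robot, and variables do not carry over. Pictures are saved under pics/ and viewed, and the job is handed in when it is done.

```bash
mkdir -p pics; python3 - <<'E'
from cell import arm
import cv2
s=arm.observe(); print({k:s[k] for k in('clock','position','ee_rot','force','width')})
for n in('top','scene'):
    cv2.imwrite(f'pics/{n}0.png',arm.get_image(n)[:,:,::-1]); print(n,arm.camera_model(n))
print(arm.camera_model('wrist'))
E
```

```text
{'clock': 0.0, 'position': array([0.19992386, 0.59165275, 0.24295084]), 'ee_rot': array([-5.09510435e-01, -3.09989060e+00,  2.47524525e-03]), 'force': array([ 0.00742919, -0.04718301,  1.47516645]), 'width': 1.0026143753195471}
top {'vfov': 43.87802313666809, 'cx': 321.04775239143817, 'cy': 238.40776621102273, 'k1': 0.0252168448991267, 'cam_to_world': array([[ 0.02298451, -0.9819211 ,  0.18789001,  0.35941409],
       [-0.99973375, -0.02295704,  0.00232259,  0.00792784],
       [ 0.00203279, -0.18789337, -0.98218733,  1.26165857],
       [ 0.        ,  0.        ,  0.        ,  1.        ]])}
scene {'vfov': 47.68321775089367, 'cx': 314.3718176982996, 'cy': 240.22958936513825, 'k1': -0.04189387469151977, 'cam_to_world': array([[-7.92155567e-01,  4.58585686e-01, -4.02726615e-01,
         1.15735232e+00],
       [ 6.10318256e-01,  5.94037156e-01, -5.24052940e-01,
         7.18314827e-01],
       [-1.08860364e-03, -6.60922859e-01, -7.50453056e-01,
         1.08282503e+00],
       [ 0.00000000e+00,  0.00000000e+00,  0.00000000e+00,
         1.00000000e+00]])}
{'vfov': 66.72255632234375, 'cx': 315.0166072906732, 'cy': 240.78021914377604, 'k1': -0.05954168556031625, 'T_tool_cam': array([[ 5.09960843e-05, -9.65371381e-01, -2.60879463e-01,
         7.11357314e-02],
       [ 9.99999613e-01, -1.79834122e-04,  8.60944658e-04,
         4.67313941e-04],
       [-8.78046363e-04, -2.60879406e-01,  9.65370999e-01,
        -1.39831134e-01],
       [ 0.00000000e+00,  0.00000000e+00,  0.00000000e+00,
         1.00000000e+00]])}
```

View pics/top0.png

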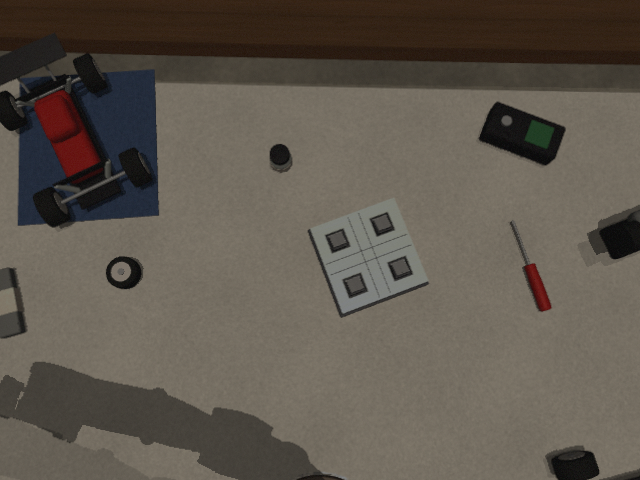

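View pics/scene0.png

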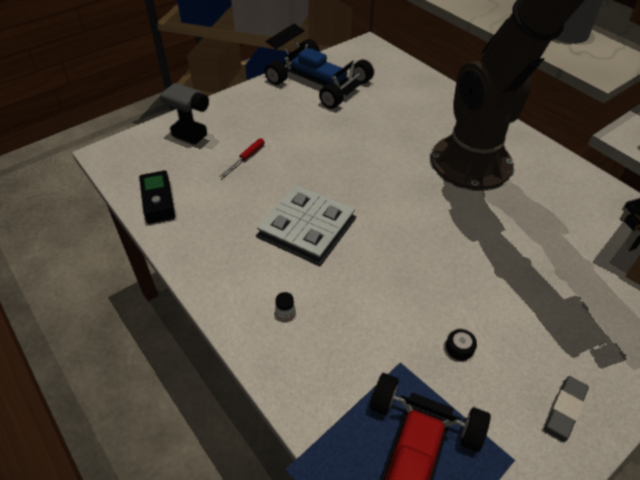

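Top view: plate with corners near (309,230), (393,200), (428,283), (342,315); jar (280,157), wheel (124,272) and driver (530,270) are well clear of it.

```bash
cat > h.py <<'E'
import numpy as np, cv2
from cell import arm
def ray(n,uv,T=None):
    m=arm.camera_model(n); f=240/np.tan(np.radians(m['vfov']/2))
    d=np.array([(uv[0]-m['cx'])/f,(uv[1]-m['cy'])/f]); u=d.copy()
    for _ in range(20): u=d/(1+m['k1']*(u@u))
    T=m['cam_to_world'] if T is None else T
    return T[:3,3],T[:3,:3]@np.array([u[0],u[1],1])
def onz(n,uv,z,T=None):
    o,d=ray(n,uv,T); return o+d*(z-o[2])/d[2]
def quad(img,lo,roi):
    hsv=cv2.cvtColor(img,cv2.COLOR_RGB2HSV)
    return hsv
E
python3 - <<'E'
from h import *
for n,roi in(('top',(290,180,450,330)),('scene',(245,175,370,270))):
    im=cv2.imread(f'pics/{n}0.png')
    x0,y0,x1,y1=roi
    c=im[y0:y1,x0:x1].astype(int)
    # plate bluish: b-r
    d=(c[:,:,0]-c[:,:,2])
    m=((d>0)&(c.sum(2)>300)).astype(np.uint8)*255
    m=cv2.morphologyEx(m,cv2.MORPH_CLOSE,np.ones((5,5)));m=cv2.morphologyEx(m,cv2.MORPH_OPEN,np.ones((5,5)))
    cs,_=cv2.findContours(m,cv2.RETR_EXTERNAL,cv2.CHAIN_APPROX_NONE)
    k=max(cs,key=cv2.contourArea)
    h=cv2.convexHull(k); q=cv2.approxPolyDP(h,8,True)[:,0]+[x0,y0]
    # refine edges via fitLine
    P=k[:,0]+[x0,y0]; L=[]
    for i in range(len(q)):
        a,b=q[i].astype(float),q[(i+1)%len(q)].astype(float);t=(b-a)/np.linalg.norm(b-a)
        s=(P-a)@t; e=abs((P-a)@np.array([-t[1],t[0]]))
        pp=P[(s>8)&(s<np.linalg.norm(b-a)-8)&(e<4)]
        vx,vy,px,py=cv2.fitLine(pp.astype(np.float32),cv2.DIST_HUBER,0,.01,.01).ravel(); L.append(np.cross([px,py,1],[px+vx,py+vy,1]))
    C=[]
    for i in range(len(L)):
        p=np.cross(L[i-1],L[i]);C.append(p[:2]/p[2])
    W=np.array([onz(n,p,.038) for p in C])
    print(n,cv2.contourArea(k),np.round(C,1).tolist());print(np.round(W,4),'ctr',W.mean(0).round(4))
    print([np.linalg.norm(W[i]-W[i-1]).round(4) for i in range(len(W))],[np.degrees(np.arctan2(*(W[i]-W[i-1])[1::-1])).round(1) for i in range(len(W))])
im=cv2.imread('pics/top0.png')[185:330,290:450];cv2.imwrite('pics/topc.png',cv2.resize(im,None,fx=4.0,fy=4.0,interpolation=2))
E
```

```text
top 765.5 [[400.6, 277.3], [237.5, 355.6], [342.5, 312.5], [331.8, 280.5]]
[[ 0.5156 -0.1552  0.038 ]
 [ 0.3496  0.1734  0.038 ]
 [ 0.4406 -0.0366  0.038 ]
 [ 0.5057 -0.0134  0.038 ]] ctr [ 0.4529 -0.0079  0.038 ]
[np.float64(0.1422), np.float64(0.3682), np.float64(0.2289), np.float64(0.0691)] [np.float64(-86.0), np.float64(116.8), np.float64(-66.6), np.float64(19.6)]Traceback (most recent call last):
  File "<stdin>", line 11, in <module>
ValueError: max() iterable argument is empty
```

```bash
python3 - <<'E'
from h import *
im=cv2.imread('pics/top0.png')
for p in [(345,260),(320,228),(410,285),(390,240),(300,210),(338,240),(440,300),(330,290)]: print(p,im[p[1],p[0]])
im=im[185:330,290:450];cv2.imwrite('pics/topc.png',cv2.resize(im,None,fx=4.0,fy=4.0,interpolation=2))
im=cv2.imread('pics/scene0.png');
for p in [(300,200),(305,222),(240,250),(340,260),(275,235)]: print(p,im[p[1],p[0]])
E
```

```text
(345, 260) [126 131 129]
(320, 228) [123 131 128]
(410, 285) [123 129 126]
(390, 240) [80 84 82]
(300, 210) [102 115 122]
(338, 240) [73 77 81]
(440, 300) [ 95 106 114]
(330, 290) [50 54 57]
(300, 200) [ 96 100 103]
(305, 222) [128 138 138]
(240, 250) [128 143 152]
(340, 260) [127 142 151]
(275, 235) [103 112 111]
```

View pics/topc.png

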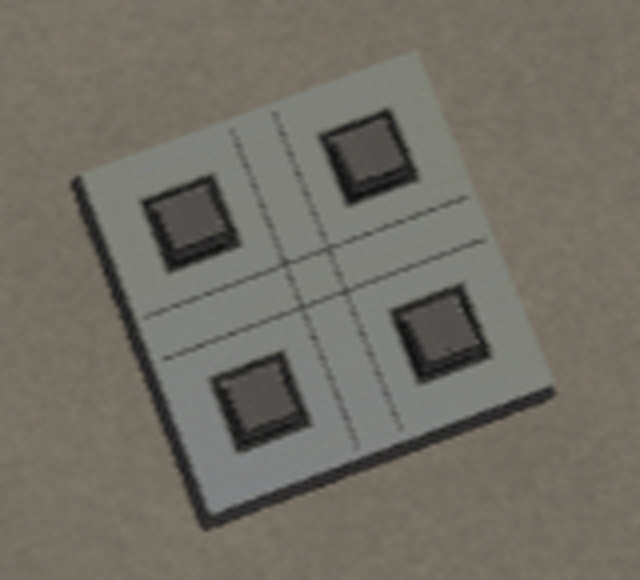

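Crop: the plate's four windows with leaves are clear; the dark strips at the left and bottom are the stand. The plate is neutral grey against a tan bench, so I'll mask on that.

```bash
cat >> h.py <<'E'
def plate(img_bgr,n,roi,bright=100,T=None,z=.038):
    x0,y0,x1,y1=roi
    c=cv2.GaussianBlur(img_bgr,(3,3),0)[y0:y1,x0:x1].astype(int)
    m=((c[:,:,2]-c[:,:,0]<11)&(c.sum(2)>bright*3)).astype(np.uint8)*255
    m=cv2.morphologyEx(m,cv2.MORPH_OPEN,np.ones((3,3)))
    m=cv2.morphologyEx(m,cv2.MORPH_CLOSE,np.ones((5,5)))
    cs,_=cv2.findContours(m,cv2.RETR_EXTERNAL,cv2.CHAIN_APPROX_NONE)
    k=max(cs,key=cv2.contourArea); h=cv2.convexHull(k)
    q=cv2.approxPolyDP(h,.06*cv2.arcLength(h,True),True)[:,0]+[x0,y0]
    P=k[:,0]+[x0,y0]; L=[]
    for i in range(len(q)):
        a,b=q[i].astype(float),q[(i+1)%len(q)].astype(float);l=np.linalg.norm(b-a);t=(b-a)/l
        s=(P-a)@t; e=abs((P-a)@np.array([-t[1],t[0]]))
        pp=P[(s>.1*l)&(s<.9*l)&(e<4)]
        vx,vy,px,py=cv2.fitLine(pp.astype(np.float32),cv2.DIST_HUBER,0,.01,.01).ravel(); L.append(np.cross([px,py,1],[px+vx,py+vy,1]))
    C=[]
    for i in range(len(L)):
        p=np.cross(L[i-1],L[i]);C.append(p[:2]/p[2])
    W=np.array([onz(n,p,z,T) for p in C])
    print(n,cv2.contourArea(k),np.round(C,1).tolist());print(np.round(W,4),'ctr',W.mean(0).round(4))
    for i in range(len(W)):
        d=W[i]-W[i-1]; print(np.linalg.norm(d).round(4),np.degrees(np.arctan2(d[1],d[0])).round(1))
    return W
E
python3 - <<'E'
from h import *
plate(cv2.imread('pics/top0.png'),'top',(290,180,450,330))
plate(cv2.imread('pics/scene0.png'),'scene',(245,175,370,270))
E
```

```text
top 7934.0 [[392.6, 198.0], [427.0, 280.0], [342.6, 312.2], [310.5, 228.3]]
[[ 0.6842 -0.1387  0.038 ]
 [ 0.5113 -0.2097  0.038 ]
 [ 0.4412 -0.0367  0.038 ]
 [ 0.6145  0.0333  0.038 ]] ctr [ 0.5628 -0.0879  0.038 ]
0.1856 -67.9
0.1868 -157.7
0.1867 112.1
0.1869 22.0
scene 122.0 [[296.8, 212.4], [311.3, 216.8], [311.0, 227.4], [297.4, 222.9]]
[[ 0.5734 -0.119   0.038 ]
 [ 0.5524 -0.0824  0.038 ]
 [ 0.5763 -0.0523  0.038 ]
 [ 0.5951 -0.0868  0.038 ]] ctr [ 0.5743 -0.0851  0.038 ]
0.0387 -123.9
0.0422 119.9
0.0384 51.4
0.0392 -61.5
```

Top view agrees: sides about 187 mm, square, yaw 22.1°, centre (0.563, -0.088). The jaw axis (71°) already lies within 4° of a plate diagonal, so no turning is needed. Going above the plate with the jaws shutting.

```bash
python3 -m creep '[[[1.8,-3.4,-0.2,0,0,0,-1],[3.6,-6.8,-0.4,0,0,0,-1],[5.4,-10.2,-0.6,0,0,0,-1],[7.2,-13.6,-0.8,0,0,0,-1],[9.1,-17,-1,0,0,0,-1]]]' 20; python3 -m creep '[[[1.8,-3.4,-0.2,0,0,0,-1],[3.6,-6.8,-0.4,0,0,0,-1],[5.4,-10.2,-0.6,0,0,0,-1],[7.2,-13.6,-0.8,0,0,0,-1],[9.1,-17,-1,0,0,0,-1]]]'
```

```text
clock: 0.6
position: [0.2914, 0.4205, 0.2334]
ee_rot: [-0.509, -3.1, 0.001]
force: [1.1, 0.7, -1.2]
width: 0.611
clock: 1.1
position: [0.3823, 0.2506, 0.2236]
ee_rot: [-0.509, -3.1, 0.0]
force: [1.0, 1.2, -0.7]
width: 0.183
```

```bash
python3 -m creep '[[[1.8,-3.4,-0.2,0,0,0,-1],[3.6,-6.8,-0.4,0,0,0,-1],[5.4,-10.2,-0.6,0,0,0,-1],[7.2,-13.6,-0.8,0,0,0,-1],[9.1,-17,-1,0,0,0,-1]]]'; python3 -m creep '[[[1.8,-3.4,0,0,0,0,-1],[3.6,-6.8,0,0,0,0,-1],[5.4,-10.2,0,0,0,0,-1],[7.2,-13.6,0,0,0,0,-1],[9.1,-17,0,0,0,0,-1]]]';python3 -m creep '[[[0,0,0,0,0,0,-1],[0,0,0,0,0,0,-1]]]'
python3 - <<'E'
from h import *
s=arm.observe(); print(s['position'],s['ee_rot'],s['force'])
np.save('wp.npy',np.r_[s['position'],s['ee_rot']])
cv2.imwrite('pics/w1.png',arm.get_image('wrist')[:,:,::-1])
E
```

```text
clock: 1.6
position: [0.4733, 0.0807, 0.2136]
ee_rot: [-0.509, -3.1, -0.0]
force: [0.7, 0.2, -0.9]
width: 0.007
clock: 2.1
position: [0.5643, -0.0893, 0.2135]
ee_rot: [-0.509, -3.099, -0.0]
force: [0.7, 0.9, -0.5]
width: 0.007
clock: 2.3
position: [0.5638, -0.0886, 0.2132]
ee_rot: [-0.513, -3.098, 0.0]
force: [-1.1, 0.4, 0.2]
width: 0.007
[ 0.56377688 -0.08861185  0.21315964] [-5.12626257e-01 -3.09834027e+00  4.24575554e-04] [-1.13204472  0.38446247  0.17427758]
```

View pics/w1.png

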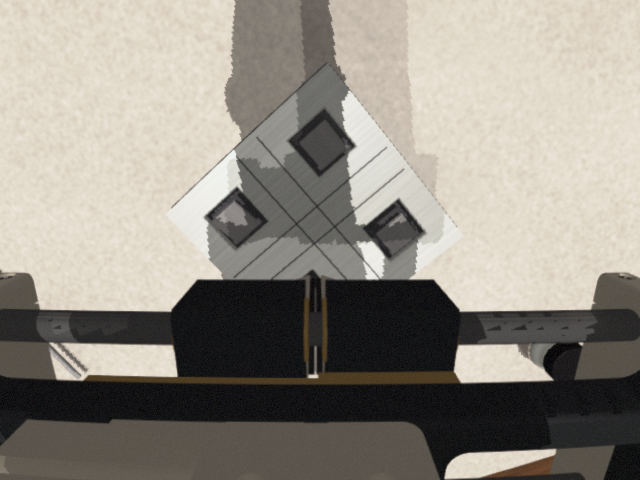

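Wrist view: three plate corners visible at about (168,208), (328,64), (460,235), the fourth hidden behind the shut fingers. I'll cross-check these against the top estimate and look at the fingers from the scene camera.

```bash
cat >> h.py <<'E'
from scipy.spatial.transform import Rotation as R
def wT(p):
    T=np.eye(4);T[:3,:3]=R.from_rotvec(p[3:]).as_matrix();T[:3,3]=p[:3]
    return T@arm.camera_model('wrist')['T_tool_cam']
E
python3 - <<'E'
from h import *
T=wT(np.load('wp.npy'))
im=cv2.imread('pics/w1.png')
for u in [(168,208),(328,64),(460,235)]: print(u,onz('wrist',u,.038,T).round(4))
m=arm.camera_model('wrist');Tc=np.linalg.inv(m['T_tool_cam']);f=240/np.tan(np.radians(m['vfov']/2))
for p in [(0,0,.017),(.0095,.019,.017),(.0095,-.019,.017),(.0095,.005,0.017)]:
    c=Tc[:3,:3]@p+Tc[:3,3];print(p,c.round(3),(c[:2]/c[2]*f+[m['cx'],m['cy']]).round())
s=arm.get_image('scene')[:,:,::-1];cv2.imwrite('pics/s1.png',cv2.resize(s[100:340,180:500],None,fx=2.5,fy=2.5,interpolation=2))
E
```

```text
(168, 208) [ 0.5069 -0.2056  0.038 ]
(328, 64) [ 0.4414 -0.0353  0.038 ]
(460, 235) [0.614  0.0328 0.038 ]
(0, 0, 0.017) [-0.001  0.028  0.17 ] [314. 300.]
(0.0095, 0.019, 0.017) [0.018 0.019 0.167] [355. 281.]
(0.0095, -0.019, 0.017) [-0.02   0.019  0.167] [272. 281.]
(0.0095, 0.005, 0.017) [0.004 0.019 0.167] [325. 281.]
```

View pics/s1.png

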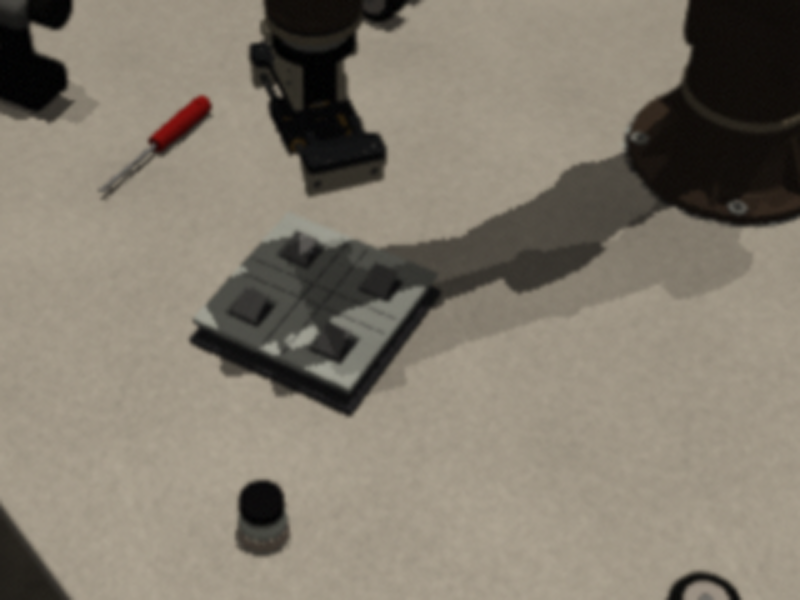

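```bash
python3 - <<'E'
from h import *
p=np.load('wp.npy');Rt=R.from_rotvec(p[3:]).as_matrix()
s=arm.get_image('scene')[:,:,::-1].copy();m=arm.camera_model('scene');f=240/np.tan(np.radians(m['vfov']/2));T=np.linalg.inv(m['cam_to_world'])
x0,y0=270,90
b=cv2.resize(s[y0:y0+120,x0:x0+80],None,fx=5,fy=5,interpolation=2)
b=np.clip(b.astype(float)*2.2,0,255).astype(np.uint8)
for q in [(0,0,.017),(0,0,-.049),(.0095,.019,.017),(-.0095,.019,.017)]:
    c=T[:3,:3]@(Rt@q+p[:3])+T[:3,3];u=c[:2]/c[2]*f+[m['cx'],m['cy']];print(q,u.round(1))
    v=((u-[x0,y0])*5).astype(int);cv2.circle(b,tuple(map(int,v)),3,(0,0,255),1)
cv2.imwrite('pics/s2.png',b)
E
```

```text
(0, 0, 0.017) [305.7 172.5]
(0, 0, -0.049) [305.3 151.3]
(0.0095, 0.019, 0.017) [311.8 176.6]
(-0.0095, 0.019, 0.017) [304.4 178.3]
```

View pics/s2.png

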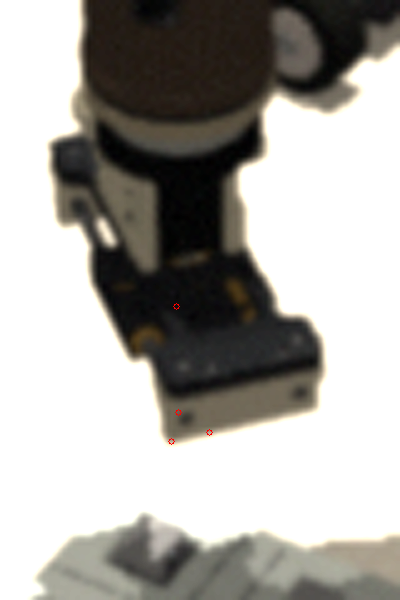

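Gripper body is well above the tips; fingers hidden behind its end block. Press points (pitch 84 mm, yaw 22.1°, centre (0.562,-0.087)): A(0.608,0.022), B(0.453,-0.041), C(0.516,-0.196), D(0.671,-0.133). Going above A.

```bash
python3 -m creep '[[[1.1,2.8,-3.4,0,0,0,-1],[2.2,5.6,-6.8,0,0,0,-1],[3.3,8.4,-10.2,0,0,0,-1],[4.4,11.1,-13.5,0,0,0,-1],[4.4,11.1,-13.5,0,0,0,-1]]]'; python3 -m creep '[[[0,0,0,0,0,0,-1],[0,0,0,0,0,0,-1],[0,0,0,0,0,0,-1]]]'
python3 - <<'E'
from h import *
s=arm.observe(); print(s['position'],s['force'])
b=arm.get_image('scene')[:,:,::-1][130:290,220:400];cv2.imwrite('pics/s3.png',np.clip(cv2.resize(b,None,fx=3.5,fy=3.5,interpolation=2)*1.5,0,255))
b=arm.get_image('top')[:,:,::-1][170:340,280:460];cv2.imwrite('pics/t3.png',np.clip(cv2.resize(b,None,fx=3.3,fy=3.3,interpolation=2)*1.5,0,255))
E
```

```text
clock: 2.95
position: [0.6057, 0.0304, 0.0742]
ee_rot: [-0.495, -3.095, -0.002]
force: [-1.8, 0.9, -0.1]
width: 0.008
clock: 3.25
position: [0.6085, 0.022, 0.0802]
ee_rot: [0.511, 3.098, 0.0]
force: [0.5, -0.4, 0.6]
width: 0.004
[0.60849581 0.0220389  0.08017116] [ 0.54059776 -0.35362717  0.63293454][ WARN:0@2.207] global loadsave.cpp:1063 imwrite_ Unsupported depth image for selected encoder is fallbacked to CV_8U.
```

View pics/s3.png

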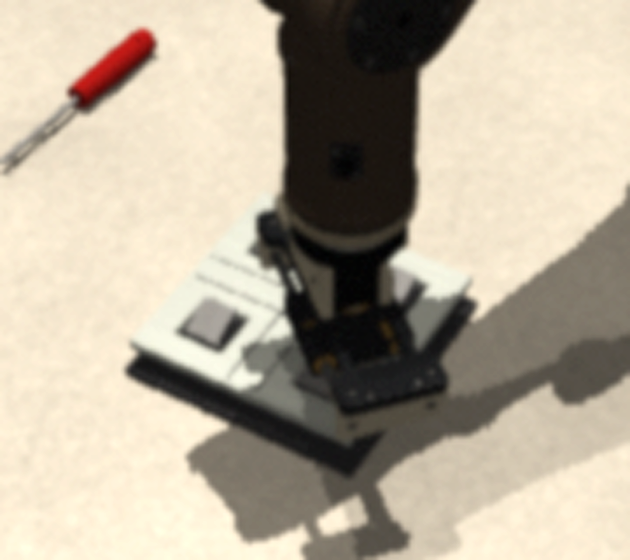

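View pics/t3.png

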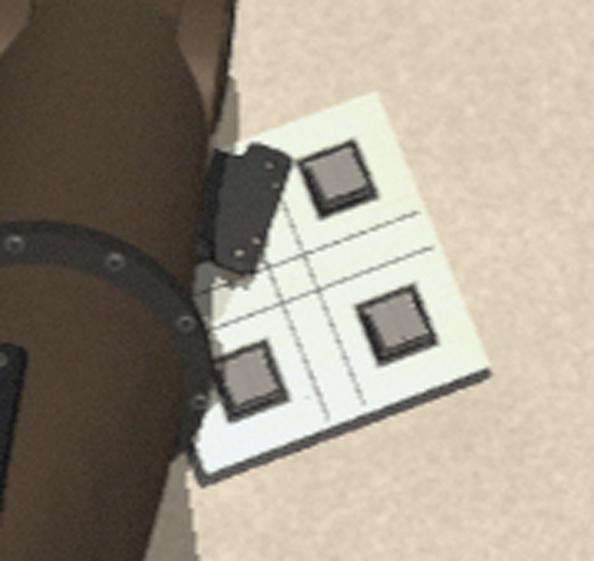

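Position correct; gripper above the A corner, leaves standing. Descending towards contact at TCP z ≈ 0.055.

```bash
python3 -m creep '[[[0,0,-0.6,0,0,0,-1],[0,0,-1.1,0,0,0,-1],[0,0,-1.6,0,0,0,-1],[0,0,-1.9,0,0,0,-1],[0,0,-2.0,0,0,0,-1]]]';  python3 -m creep '[[[0,0,0,0,0,0,-1],[0,0,0,0,0,0,-1]]]'; python3 -m creep '[[[0,0,-0.1,0,0,0,-1],[0,0,-0.2,0,0,0,-1],[0,0,-0.2,0,0,0,-1],[0,0,-0.2,0,0,0,-1]]]';python3 -m creep '[[[0,0,-0.1,0,0,0,-1],[0,0,-0.2,0,0,0,-1],[0,0,-0.2,0,0,0,-1],[0,0,-0.2,0,0,0,-1]]]'
```

```text
clock: 3.85
position: [0.6077, 0.0231, 0.0581]
ee_rot: [-0.509, -3.099, 0.0]
force: [0.3, 0.6, 1.4]
width: 0.005
clock: 4.05
position: [0.6081, 0.0231, 0.0588]
ee_rot: [0.51, 3.1, 0.0]
force: [-0.4, -1.0, 0.1]
width: 0.01
clock: 4.45
position: [0.608, 0.0232, 0.0567]
ee_rot: [-0.51, -3.1, -0.0]
force: [0.2, -0.9, 0.1]
width: 0.004
clock: 4.85
position: [0.6082, 0.0231, 0.0553]
ee_rot: [0.51, 3.1, 0.001]
force: [-2.3, 0.2, 8.0]
width: 0.003
```

```bash
python3 -m creep '[[[0,0,-0.05,0,0,0,-1],[0,0,-0.05,0,0,0,-1],[0,0,-0.05,0,0,0,-1]]]'
```

```text
clock: 5.15
position: [0.6082, 0.0231, 0.0553]
ee_rot: [0.51, 3.099, 0.001]
force: [-3.0, -0.5, 11.4]
width: 0.004
```

A is firm (11 N, no dip at z 0.0553). On to B.

```bash
python3 -m creep '[[[0,0,3,0,0,0,-1],[-3.5,-1.5,3.5,0,0,0,-1],[-8,-3.3,3.5,0,0,0,-1],[-12,-5,3.5,0,0,0,-1],[-15.5,-6.4,3.5,0,0,0,-1]]]';  python3 -m creep '[[[0,0,0,0,0,0,-1],[0,0,0,0,0,0,-1],[0,0,-1,0,0,0,-1],[0,0,-2,0,0,0,-1],[0,0,-2.8,0,0,0,-1]]]'; python3 -m creep '[[[0,0,-0.2,0,0,0,-1],[0,0,-0.3,0,0,0,-1],[0,0,-0.3,0,0,0,-1]]]'
```

```text
clock: 5.65
position: [0.4508, -0.0417, 0.0893]
ee_rot: [-0.51, -3.1, 0.0]
force: [1.4, 0.1, 1.0]
width: 0.005
clock: 6.15
position: [0.4534, -0.0405, 0.0599]
ee_rot: [-0.508, -3.1, 0.0]
force: [0.3, -0.0, 0.0]
width: 0.004
clock: 6.45
position: [0.4531, -0.0409, 0.058]
ee_rot: [-0.51, -3.1, 0.0]
force: [-0.1, 0.2, -0.4]
width: 0.003
```

```bash
python3 -m creep '[[[0,0,-0.1,0,0,0,-1],[0,0,-0.2,0,0,0,-1],[0,0,-0.2,0,0,0,-1]]]';python3 -m creep '[[[0,0,-0.05,0,0,0,-1],[0,0,-0.1,0,0,0,-1],[0,0,-0.1,0,0,0,-1],[0,0,-0.1,0,0,0,-1]]]'; python3 -m creep '[[[0,0,-0.1,0,0,0,-1],[0,0,-0.1,0,0,0,-1],[0,0,-0.1,0,0,0,-1]]]'
```

```text
clock: 6.75
position: [0.4531, -0.0409, 0.0563]
ee_rot: [0.51, 3.1, 0.0]
force: [0.5, -0.7, 0.1]
width: 0.006
clock: 7.15
position: [0.4532, -0.0409, 0.0553]
ee_rot: [0.51, 3.1, 0.0]
force: [-0.5, 0.6, 2.3]
width: 0.006
clock: 7.45
position: [0.4532, -0.0409, 0.055]
ee_rot: [0.51, 3.1, 0.001]
force: [-4.2, -0.2, 17.8]
width: 0.003
```

B firm (18 N). On to C.

```bash
python3 -m creep '[[[0,0,3,0,0,0,-1],[1.5,-3.5,3.5,0,0,0,-1],[3.3,-8,3.5,0,0,0,-1],[5,-12,3.5,0,0,0,-1],[6.3,-15.5,3.5,0,0,0,-1]]]';  python3 -m creep '[[[0,0,0,0,0,0,-1],[0,0,0,0,0,0,-1],[0,0,-1,0,0,0,-1],[0,0,-2,0,0,0,-1],[0,0,-2.8,0,0,0,-1]]]'; python3 -m creep '[[[0,0,-0.2,0,0,0,-1],[0,0,-0.3,0,0,0,-1],[0,0,-0.4,0,0,0,-1],[0,0,-0.4,0,0,0,-1]]]'; python3 -m creep '[[[0,0,-0.1,0,0,0,-1],[0,0,-0.2,0,0,0,-1],[0,0,-0.2,0,0,0,-1],[0,0,-0.2,0,0,0,-1]]]'
```

```text
clock: 7.95
position: [0.5169, -0.1982, 0.0894]
ee_rot: [0.51, 3.099, -0.001]
force: [0.3, 0.6, 0.2]
width: 0.004
clock: 8.45
position: [0.5155, -0.1944, 0.0599]
ee_rot: [-0.507, -3.099, -0.001]
force: [-0.6, -0.0, 0.6]
width: 0.003
clock: 8.85
position: [0.5162, -0.1959, 0.0574]
ee_rot: [0.51, 3.1, -0.0]
force: [-1.0, 0.3, 0.6]
width: 0.004
clock: 9.25
position: [0.5162, -0.1959, 0.0554]
ee_rot: [0.51, 3.1, -0.0]
force: [-0.0, 0.2, 1.0]
width: 0.006
```

```bash
python3 -m creep '[[[0,0,-0.1,0,0,0,-1],[0,0,-0.1,0,0,0,-1],[0,0,-0.1,0,0,0,-1]]]'; python3 -m creep '[[[0,0,-0.05,0,0,0,-1],[0,0,-0.05,0,0,0,-1],[0,0,-0.05,0,0,0,-1]]]'
```

```text
clock: 9.55
position: [0.5161, -0.196, 0.0543]
ee_rot: [0.51, 3.1, -0.0]
force: [-0.8, -0.1, 3.8]
width: 0.005
clock: 9.85
position: [0.5162, -0.196, 0.0538]
ee_rot: [0.51, 3.1, -0.0]
force: [0.1, -1.0, 3.5]
width: 0.005
```

C yields with about 3.5 N. Following it to the stop.

```bash
python3 -m creep '[[[0,0,-0.1,0,0,0,-1],[0,0,-0.1,0,0,0,-1],[0,0,-0.1,0,0,0,-1]]]'; python3 -m creep '[[[0,0,-0.1,0,0,0,-1],[0,0,-0.1,0,0,0,-1],[0,0,-0.1,0,0,0,-1]]]';python3 -m creep '[[[0,0,-0.08,0,0,0,-1],[0,0,-0.08,0,0,0,-1],[0,0,-0.08,0,0,0,-1]]]'
```

```text
clock: 10.15
position: [0.5162, -0.1961, 0.0528]
ee_rot: [0.51, 3.1, -0.0]
force: [0.8, -1.1, 3.4]
width: 0.006
clock: 10.45
position: [0.5161, -0.1961, 0.0518]
ee_rot: [0.51, 3.1, -0.0]
force: [-0.9, -1.9, 4.6]
width: 0.006
clock: 10.75
position: [0.5162, -0.1961, 0.0514]
ee_rot: [0.51, 3.099, -0.0]
force: [-2.0, -1.5, 10.1]
width: 0.006
```

C dips 4 mm to a stop: the rocking corner. Releasing slowly, lifting, and going over C's window centre (0.534,-0.152).

```bash
python3 -m creep '[[[0,0,0.3,0,0,0,-1],[0,0,0.8,0,0,0,-1],[0,0,2,0,0,0,-1],[0,0,4,0,0,0,-1],[0,0,4,0,0,0,-1]]]';  python3 -m creep '[[[0.9,2.2,0,0,0,0,-1],[1.8,4.4,0,0,0,0,-1],[1.8,4.4,0,0,0,0,-1],[1.8,4.4,0,0,0,0,-1]]]'
python3 - <<'E'
from h import *
s=arm.observe(); np.save('wp2.npy',np.r_[s['position'],s['ee_rot']])
print(s['position'])
cv2.imwrite('pics/w4.png',arm.get_image('wrist')[:,:,::-1])
b=arm.get_image('top')[:,:,::-1][170:340,280:460];cv2.imwrite('pics/t4.png',np.clip(cv2.resize(b,None,fx=3.3,fy=3.3,interpolation=2)*1.5,0,255).astype(np.uint8))
E
```

```text
clock: 11.25
position: [0.5172, -0.196, 0.0933]
ee_rot: [0.509, 3.097, 0.0]
force: [0.1, 0.2, 0.7]
width: 0.007
clock: 11.65
position: [0.5338, -0.1512, 0.0908]
ee_rot: [-0.507, -3.1, -0.0]
force: [-0.5, -0.7, -0.3]
width: 0.004
[ 0.53383027 -0.15119088  0.0907591 ]
```

View pics/w4.png

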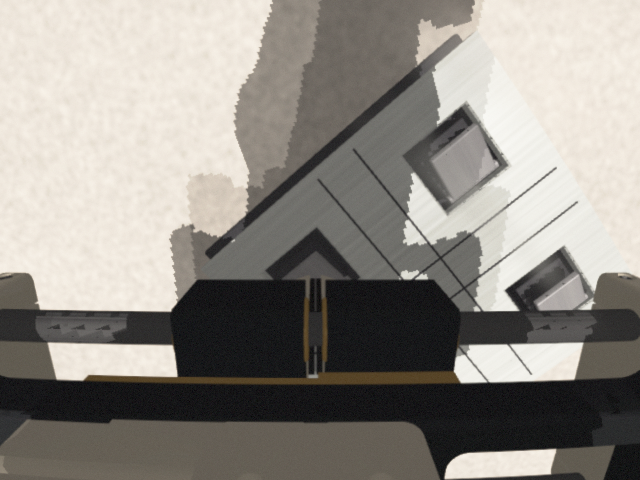

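View pics/t4.png

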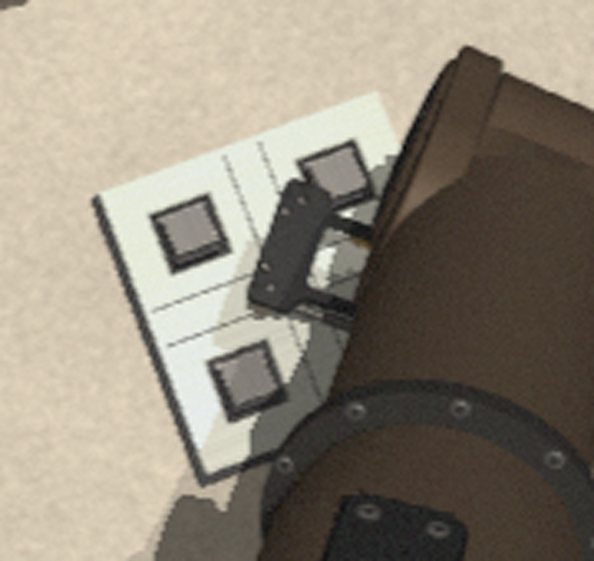

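Wrist: C's window corner shows at (317,228), its leaf behind the fingers, free-edge gap on the upper-left (stand -x). Other leaves still stand.

```bash
python3 - <<'E'
from h import *
T=wT(np.load('wp2.npy'))
for u in[(317,228),(264,270)]: print(onz('wrist',u,.038,T).round(4))
c=np.array([.562,-.087]);a=np.radians(22.1);M=np.array([[np.cos(a),-np.sin(a)],[np.sin(a),np.cos(a)]])
print('expected',c+M@[-.0707,-.0297])
E
python3 -m creep '[[[0,0,-0.6,0,0,0,-1],[0,0,-1.2,0,0,0,-1],[0,0,-1.5,0,0,0,-1],[0,0,-1.7,0,0,0,-1],[0,0,-1.8,0,0,0,-1]]]'; python3 -m creep '[[[0,0,-0.1,0,0,0,-1],[0,0,-0.2,0,0,0,-1],[0,0,-0.3,0,0,0,-1],[0,0,-0.4,0,0,0,-1],[0,0,-0.4,0,0,0,-1]]]'
```

```text
[ 0.5094 -0.1412  0.038 ]
[ 0.5229 -0.177   0.038 ]
expected [ 0.50766829 -0.14111696]
clock: 12.25
position: [0.5339, -0.152, 0.0726]
ee_rot: [-0.51, -3.099, -0.0]
force: [-0.5, 0.5, -0.8]
width: 0.005
clock: 12.75
position: [0.5342, -0.1519, 0.069]
ee_rot: [0.51, 3.1, 0.0]
force: [0.0, -0.6, 2.8]
width: 0.006
```

Window corner within 2 mm of expectation; leaf touched at z≈0.069. Folding it down to the flat (TCP ≈ 0.058).

```bash
python3 -m creep '[[[0,0,-0.1,0,0,0,-1],[0,0,-0.2,0,0,0,-1],[0,0,-0.3,0,0,0,-1],[0,0,-0.4,0,0,0,-1],[0,0,-0.5,0,0,0,-1]]]'; python3 -m creep '[[[0,0,-0.1,0,0,0,-1],[0,0,-0.2,0,0,0,-1],[0,0,-0.3,0,0,0,-1],[0,0,-0.3,0,0,0,-1]]]'; python3 -m creep '[[[0,0,-0.1,0,0,0,-1],[0,0,-0.15,0,0,0,-1],[0,0,-0.15,0,0,0,-1]]]'
```

```text
clock: 13.25
position: [0.5339, -0.1522, 0.0644]
ee_rot: [0.51, 3.1, -0.0]
force: [-2.3, 0.4, 7.4]
width: 0.005
clock: 13.65
position: [0.5336, -0.1524, 0.0612]
ee_rot: [-0.51, -3.099, 0.001]
force: [-3.4, -1.1, 4.9]
width: 0.005
clock: 13.95
position: [0.5333, -0.1525, 0.0597]
ee_rot: [-0.511, -3.099, 0.001]
force: [-3.1, -0.8, 6.4]
width: 0.001
```

```bash
python3 -m creep '[[[0,0,-0.1,0,0,0,-1],[0,0,-0.1,0,0,0,-1],[0,0,-0.1,0,0,0,-1]]]'; python3 -m creep '[[[0,0,-0.08,0,0,0,-1],[0,0,-0.08,0,0,0,-1],[0,0,-0.08,0,0,0,-1]]]'
```

```text
clock: 14.25
position: [0.5332, -0.1526, 0.0586]
ee_rot: [-0.511, -3.099, 0.001]
force: [-4.8, -1.0, 5.9]
width: 0.004
clock: 14.55
position: [0.5331, -0.1526, 0.0583]
ee_rot: [-0.511, -3.099, 0.001]
force: [-6.2, -1.1, 12.3]
width: 0.002
```

```bash
python3 -m creep '[[[0,0,-0.08,0,0,0,-1],[0,0,-0.08,0,0,0,-1],[0,0,-0.08,0,0,0,-1]]]'
```

```text
clock: 14.85
position: [0.5332, -0.1526, 0.0581]
ee_rot: [-0.511, -3.099, 0.0]
force: [-7.7, -0.0, 21.7]
width: 0.003
```

Hard at 22 N, z 0.058: flat. Lift straight off, back away and look.

```bash
python3 -m creep '[[[0,0,0.3,0,0,0,-1],[0,0,2,0,0,0,-1],[0,0,6,0,0,0,-1],[0,0,10,0,0,0,-1],[4,-1.4,12,0,0,0,-1]]]';  python3 -m creep '[[[4,-1.4,0,0,0,0,-1],[4,-1.4,0,0,0,0,-1],[4,-1.4,0,0,0,0,-1]]]'
python3 - <<'E'
from h import *
s=arm.observe(); print(s['position'],s['force'])
cv2.imwrite('pics/w5.png',arm.get_image('wrist')[:,:,::-1])
b=arm.get_image('scene')[:,:,::-1][130:290,220:400];cv2.imwrite('pics/s5.png',np.clip(cv2.resize(b,None,fx=3.5,fy=3.5,interpolation=2)*1.5,0,255).astype(np.uint8))
E
```

```text
clock: 15.35
position: [0.5716, -0.1651, 0.18]
ee_rot: [-0.51, -3.099, -0.002]
force: [2.1, -0.9, -0.4]
width: 0.008
clock: 15.65
position: [0.6141, -0.18, 0.1761]
ee_rot: [-0.51, -3.099, 0.0]
force: [-0.1, 0.1, -0.2]
width: 0.008
[ 0.61413797 -0.1800018   0.17611033] [-0.08131604  0.11118235 -0.21405531]
```

View pics/w5.png

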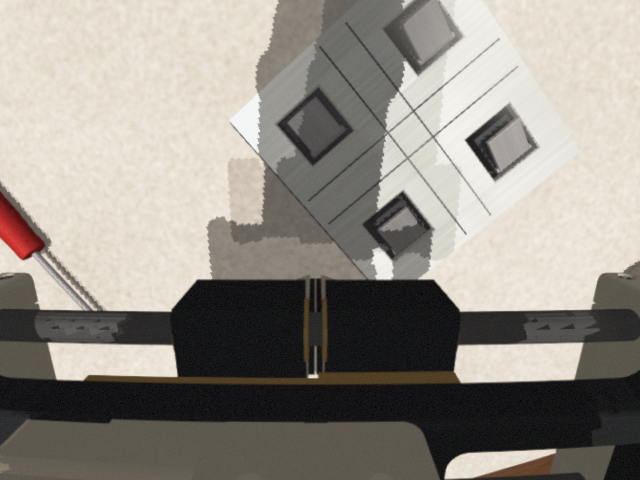

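View pics/s5.png

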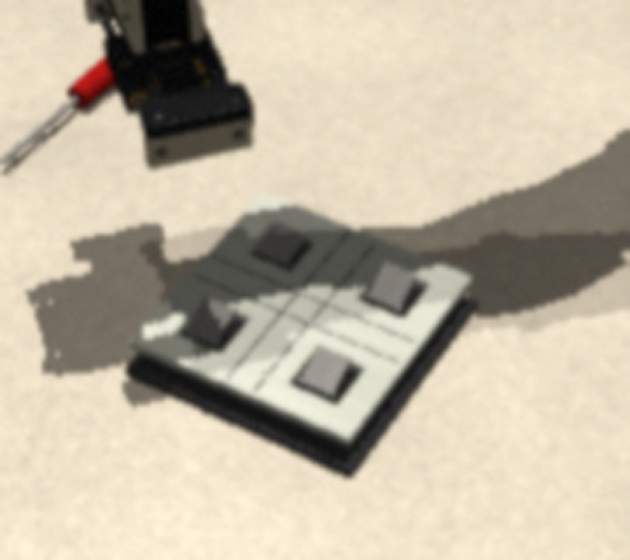

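C's leaf (wrist (315,125)) now lies centred and flat in its window; the other three stand. A quick light press on corner C to confirm that the gap is gone.

```bash
python3 -m creep '[[[-4.5,-0.8,-1,0,0,0,-1],[-9,-1.5,-2,0,0,0,-1],[-9.8,-1.6,-5,0,0,0,-1],[-9.8,-1.6,-8,0,0,0,-1],[-9.8,-1.6,-10,0,0,0,-1]]]';  python3 -m creep '[[[0,0,0,0,0,0,-1],[0,0,-0.6,0,0,0,-1],[0,0,-1.2,0,0,0,-1],[0,0,-1.5,0,0,0,-1],[0,0,-1.5,0,0,0,-1]]]'
```

```text
clock: 16.25
position: [0.5139, -0.1952, 0.0756]
ee_rot: [-0.51, -3.098, -0.001]
force: [-0.1, 0.2, 0.4]
width: 0.007
clock: 16.75
position: [0.5161, -0.1958, 0.0619]
ee_rot: [0.509, 3.1, 0.0]
force: [0.1, 1.0, 0.3]
width: 0.006
```

```bash
python3 -m creep '[[[0,0,-0.2,0,0,0,-1],[0,0,-0.4,0,0,0,-1],[0,0,-0.5,0,0,0,-1],[0,0,-0.5,0,0,0,-1]]]';python3 -m creep '[[[0,0,-0.1,0,0,0,-1],[0,0,-0.1,0,0,0,-1],[0,0,-0.1,0,0,0,-1]]]';python3 -m creep '[[[0,0,-0.1,0,0,0,-1],[0,0,-0.1,0,0,0,-1],[0,0,-0.1,0,0,0,-1]]]'
```

```text
clock: 17.15
position: [0.516, -0.1958, 0.0567]
ee_rot: [-0.51, -3.1, -0.0]
force: [0.2, -0.7, -0.3]
width: 0.003
clock: 17.45
position: [0.5161, -0.1959, 0.0558]
ee_rot: [-0.51, -3.1, -0.0]
force: [0.3, -0.2, 0.2]
width: 0.005
clock: 17.75
position: [0.5162, -0.1959, 0.0552]
ee_rot: [0.51, 3.1, 0.0]
force: [-2.2, 0.2, 5.7]
width: 0.007
```

```bash
python3 -m creep '[[[0,0,-0.04,0,0,0,-1],[0,0,-0.04,0,0,0,-1],[0,0,-0.04,0,0,0,-1]]]'; python3 -m creep '[[[0,0,0.3,0,0,0,-1],[0,0,2,0,0,0,-1],[0,0,6,0,0,0,-1],[0,0,10,0,0,0,-1],[0,0,14,0,0,0,-1]]]'; python3 -m creep '[[[4.5,0,1,0,0,0,-1],[9,0,1,0,0,0,-1],[13,0,1,0,0,0,-1],[13,0,1,0,0,0,-1],[13,0,1,0,0,0,-1]]]'
python3 - <<'E'
from h import *
cv2.imwrite('pics/t6.png',arm.get_image('top')[:,:,::-1]); cv2.imwrite('pics/s6.png',arm.get_image('scene')[:,:,::-1])
E
```

```text
clock: 18.05
position: [0.5162, -0.196, 0.0551]
ee_rot: [0.51, 3.099, 0.0]
force: [-1.8, 1.0, 9.4]
width: 0.004
clock: 18.55
position: [0.5157, -0.1959, 0.1959]
ee_rot: [-0.51, -3.099, 0.0]
force: [1.0, -0.5, 0.4]
width: 0.005
clock: 19.05
position: [0.6462, -0.1957, 0.2035]
ee_rot: [-0.508, -3.099, 0.001]
force: [0.0, -0.1, 0.1]
width: 0.009
```

View pics/t6.png

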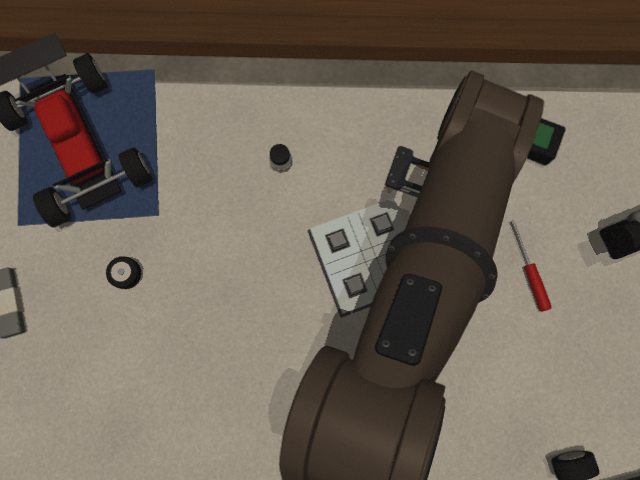

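View pics/s6.png

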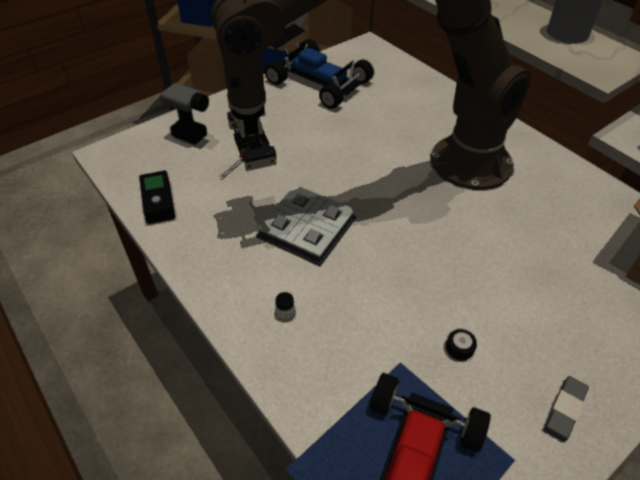

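The top view shows the jar (280,157), wheel (124,272), driver (530,270) and plate all where they were. Corner C is now firm, and the robot is clear of everything.

```bash
python3 -c "
from cell import arm
print(arm.observe()['force']);arm.sign_off()"
```

```text
[-0.97079982 -0.2807297   0.24034276]
the job is handed in; nothing more can be done
```

The rocking corner is found and its shim leaf is pressed flat; I handed the job in at about 19 s of the 51 s allowed.

- **Finding the corner:** I pressed three corners with shut fingertips. The corners near (0.608, 0.022) and (0.453, -0.041) held firm at 11 N and 18 N. The corner near (0.516, -0.196) gave way at about 3.5 N and dipped about 4 mm to a stop. I did not press the fourth corner, as the rocking one had been found.
- **Folding the leaf:** The leaf in that corner's window resisted with up to about 7 N, then went hard at the expected flat height, holding 22 N.
- **Last checks:** That corner is now firm, holding 9 N with no dip. In the pictures after folding, the other three leaves still stand. In the last ones, the plate, wheel, screwdriver and jar are where they started and the arm is clear of everything. I judged the leaves by eye, and no check failed.

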